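# Unlatch and slide open the lid of a bench filter case

## Task

Open the low filter case on the bench so that its filter can be changed: with a fingertip press the snap tab on the side of the case fully down, then push the released lid along its guides, against its rib, until the filter opening is completely uncovered and the lid lies flat on the bare deck of the case. Only press and push: do not lift or carry the lid, do not push hard on it while it is still locked, and leave the other things on the bench where they are; end with the hand clear of everything.

Things in the scene. Friction and masses are not known exactly. Their poses are not given: they have to be found in the camera images.
- case: Grey filter case fixed to the bench, 210 mm long (x), 110 mm wide (y), flat top 50 mm above the bench. Origin: centre of the underside; x points the way the lid slides open, z up. Rails 7.5 mm high along both long sides guide the lid. A boss 50 mm high on the +y side carries the snap tab. A black hose port, 38 mm wide, sticks out 30 mm at the -x end.
- opening (a point): Centre of the filter opening, level with the case's top, under the closed lid: 66 mm along x, 66 mm across, x from -87 to -21 mm in the case's frame. Beside it the rails carry lips, up to 60.5 mm above the bench, that overhang the lid's edges (78 mm free between the lips), so that there the lid can only slide.
- deck (a point): Centre of the bare deck of the case, on its top, where the lid goes: free for the lid from x = 0 to 95 mm in the case's frame, 94 mm between the rails, with a stop 7.5 mm high at the +x end.
- lid: Loose flat white lid, 80 mm along x, 90 mm along y, 6 mm thick, 0.12 kg. Origin: centre of its underside; axes as the case's. Closed: at x = -53, y = 0, z = 50 mm in the case's frame. The opening is uncovered once it has slid 72 mm to +x; the stop ends its travel at 108 mm. Locked, it moves only 2 mm. Released, it slides with about 1 N. It carries an upright rib.
- lid_rib (a point): Centre of the pushing face (looking to -x) of the lid's rib, which is 6 mm thick along x, 50 mm long along y and rises 15 mm above the lid's top; 47 mm of flat lid lie behind that face. The point is 7 mm to +x of the lid's centre, 63.5 mm above the bench while the lid lies on seat or deck. Moves with the lid.
- tab (a joint): Travel of the snap tab in m: 0 up (locked), 0.010 fully down against its stop (released). It takes about 3 N to move, slides straight down and stays where it is left. The tooth lets the lid pass only when the tab is down by more than 8.5 mm.
- tab_top (a point): Centre of the top face of the snap tab, a black block 26 mm by 26 mm on the +y side of the case (x = -7 mm, y = 71 mm in the case's frame). The top is 78 mm above the bench when locked, 68 mm when fully down. A tooth on its inner side stands in front of the lid's +x edge.
- tape_roll: Roll of paper tape lying near the case, 84 mm outer diameter, 24 mm high; origin: centre of the underside. Leave alone.
- screwdriver: Screwdriver lying near the case, 180 mm long, about 30 mm thick; origin near its middle, underneath. Leave alone.
- pencil: Flat carpenter's pencil, 174 mm long, 14 mm wide, 8 mm thick, on a 12 mm thick notepad; origin: centre of the underside. Leave alone.
- cup: Steel cup, 72 mm wide, 85 mm high; origin: centre of the underside. Leave alone.
- jar: Closed glass jar, 72 mm wide, 90 mm high; origin: centre of the underside. Leave alone.
- spare_filter: Spare pleated filter in a card frame, 66 x 64 x 22 mm; origin: centre of the underside. Leave alone.
Things that resemble listed ones, but are neither listed nor needed, are in the scene too. Leave any turquoise look-alike of the lid alone.

How it is judged (in metres and radians):
On the way, in this order (a step that is already met when the one before it is completed fails the run):
1. the snap tab is pressed fully down while the lid is still closed (value of joint tab above 0.0085 m and x of lid in the frame of case below -0.045 m), for 0.1 s.
2. the lid has been pushed clear of the filter opening (x of lid in the frame of case above 0.017 m and value of joint tab above 0.0075 m), for 0.2 s.
At the end, for the whole second after the job is handed in: The lid lies at rest and flat (within 0.06 rad, height within 5 mm) on the deck between the guide rails, its centre at least 17 mm to +x of the case's centre, which uncovers the filter opening (70 mm or more of travel from closed); the snap tab is still down by at least 7.5 mm (all of step 2 and x of lid in the frame of case below 0.062 m and y of lid in the frame of case between -0.006 and 0.006 m and z of lid in the frame of case between 0.046 and 0.055 m and angle between lid's own z axis and vertical below 0.06 rad and linear speed of lid below 0.01 m/s); the robot touches nothing.
It fails at once if the lid is lifted (more than 10 mm above the deck) or tipped (more than 0.3 rad) (z of lid in the frame of case above 0.06 m or angle between lid's own z axis and vertical above 0.3 rad).
It fails at once if the lid is pushed hard (over 15 N) while it is still locked (value of joint tab below 0.006 m and contact force between the fingers and lid above 15 N).
It fails at once if another thing on the bench is moved by more than 30 mm (distance of any of tape_roll, screwdriver, pencil, cup, jar, spare_filter from where it was at the start of the episode above 0.03 m).
It also fails if it takes over 42 s, if anything falls off the work surface, if the arm or the gripper's body presses on something with over 40 N, if the wrist force passes 120 N, or if a joint passes its speed limit or range.

## Robot

A 6-joint arm with a two-finger parallel gripper is mounted at the origin on the work surface. World frame = base frame: x ahead of the robot, y to its left, z up, the work surface at z = 0. Lengths are in mm, angles in degrees, forces in N, time in s.
With the tool pointing down it reaches from about 325 to 925 mm from the base axis. Payload 3.1 kg.
Tool frame: the origin (TCP) lies at the very end of the fingers, on their centre line; the grasp point (between the pads) lies grasp_offset behind it (grasp_offset is the distance from the TCP to the grasp point, in mm); z points along the fingers, x is the direction in which the jaws open and shut, and the axes are right-handed (so a half turn about z gives the same grasp; the last joint's range is limited). The gripper opens to 85 mm and grips with 20 to 120 N. Pads are 22 mm wide; open, the fingers measure 114 mm over their backs; the gripper's body (76 mm by 85 mm) begins 54 mm behind the grasp point. The pads swing forward as they close: fully open they stand 13 mm farther back than shut.
Start: joints at [64.274, 12.427, 92.441, -0, 75.132, -6.429], TCP at [206.525, 589.904, 231.3] pointing down, gripper open.
Joint ranges: [-157.48, 157.48], [-44.54, 120.13], [17.64, 146.25], [-64.5, 244.5], [7.68, 150.69], [-147.95, 147.95]. Speed limits (degrees/s): [159.86, 159.86, 180, 180, 180, 180].

## Interface

Orientations are given as [roll, pitch, yaw] about the fixed x, y, z axes, in that order (R = Rz(yaw) Ry(pitch) Rx(roll)).
In Python, from station import * gives the robot as it stands. Calls block until the motion is done:
- goto(position, orientation): joint-space move of the TCP to a pose.
- move_l(position, attitude=None, speed=150): straight line of the TCP; attitude=None keeps the orientation; speed is the mean speed in mm/s.
- move_j(angles): joint-space move.
- grip(opening, squeeze=None): finger opening in mm; squeeze is the grip in N (None keeps the last); returns when the fingers have stopped.
- wait(seconds).
- solve_ik(position, orientation): joint angles nearest the present ones, or None.
- get_obs(): the state.
- get_image(name): name is "scene" or "top"; returns the picture (420x560x3 uint8, red, green, blue); there is no depth.
- get_calibration(name): a dict with "fx", "fy", "cx", "cy" (pixels), "R" (3x3) and "t" (3): a world point X has camera coordinates R X + t. Camera axes: x right, y down, z forward; pixel columns grow to the right and rows downward; lengths in mm; the calibration is good to about 2 mm. A picture is of the moment at which its call begins. get_calibration takes no time and is no camera call.
A pose or a line that the arm cannot do raises Unreachable and nothing moves.
- sign_off(): hands the job in, once; it reports no verdict.
Trained networks look in the newest picture that a camera, given by its name, has taken for a name from the list of things; names that differ only in an ending like _2 or _b are one class to them, and where a whole thing is asked for, a point or a joint stands for the part that bears it (a point fixed in the world has none). Each returns a list of dicts, best first, with "score" (0 to 1); they miss things now and then, are a little off and sometimes report something else, mostly with a low value. They report only what shows in the picture. A call takes as long as a camera call. They do not tell look-alikes from the thing itself.
- spot_in(name, camera): "extent" ([centre column, centre row, width, height] in pixels, round what is visible of it).
- regions_of(name, camera): "region" (420x560 bool, what is visible of it) and "extent" ([centre column, centre row, width, height] in pixels, round what is visible of it).
The state is a dict: "t": time; "joint_pos": joint angles; "qvel": joint speeds; "effort": joint torques, N m; "tcp_pos": TCP position; "ee_rot": TCP orientation; "wrist_force": force on the tool from outside, world axes, zero at the start; "moment": the same for the moment, N m; "grip_width": finger opening in mm.
Only numpy, scipy, OpenCV 4.12 (cv2) and the standard library are available. Lean on these libraries where they do the work, as an engineer would, in place of code of your own. Each camera call takes 0.05 s, during which the arm holds its last target. There are 200 camera calls.

## Working session

There is one attempt and no reset: what is moved stays moved. The work goes in short steps, each a Python script; the robot and the scene stay as the last script left them, time stands still between calls to the robot, and variables do not carry over. Pictures are saved under pics/ and viewed, about 8 in all and at most 12, crops included, and the job is handed in when it is done.

```bash
mkdir -p pics; ls; python3 - <<'E'
from station import *
import cv2,numpy as np
a=get_image("scene");b=get_image("top")
cv2.imwrite("pics/s1.png",a[:,:,::-1]);cv2.imwrite("pics/t1.png",b[:,:,::-1])
for c in("scene","top"):
    k=get_calibration(c);print(c,{q:np.round(v,3).tolist() for q,v in k.items()})
    for n in("case","lid","tab_top"):
        print(n,[(round(d["score"],2),np.round(d["extent"]).tolist()) for d in spot_in(n,c)])
o=get_obs();print(o["t"],o["grip_width"],o["ee_rot"])
E
```

```text
pics
scene {'fx': 382.03, 'fy': 382.03, 'cx': 279.45, 'cy': 215.714, 'R': [[0.787, 0.617, -0.009], [0.532, -0.686, -0.496], [-0.312, 0.386, -0.868]], 't': [-393.843, -245.931, 1166.196]}
case [(0.56, [305.0, 208.0, 71.0, 85.0])]
lid [(0.96, [281.0, 291.0, 47.0, 41.0]), (0.89, [307.0, 186.0, 37.0, 30.0]), (0.72, [283.0, 140.0, 36.0, 23.0])]
tab_top [(0.47, [326.0, 204.0, 24.0, 13.0])]
top {'fx': 484.253, 'fy': 484.253, 'cx': 281.793, 'cy': 200.972, 'R': [[-0.013, -1.0, -0.022], [-0.992, 0.016, -0.123], [0.123, 0.02, -0.992]], 't': [-11.442, 547.37, 1205.468]}
case [(0.95, [244.0, 209.0, 101.0, 73.0])]
lid [(0.96, [188.0, 283.0, 35.0, 36.0]), (0.8, [330.0, 175.0, 40.0, 37.0]), (0.74, [229.0, 218.0, 38.0, 40.0])]
tab_top [(0.49, [236.0, 188.0, 16.0, 23.0]), (0.49, [254.0, 258.0, 33.0, 35.0])]
0.4 85.46605801889211 [-1.79998521e+02  2.29985995e-02  7.07021275e+01]
```

```bash
python3 -c "
import cv2
for n,(x,y,w,h) in (('t1',(150,110,220,165)),('s1',(200,110,220,165))):
    a=cv2.imread(f'pics/{n}.png')[y:y+h,x:x+w];cv2.imwrite(f'pics/{n}c.png',cv2.resize(a,None,fx=3.6,fy=3.6,interpolation=cv2.INTER_CUBIC))
"
```

```text
(no output)
```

View pics/t1c.png

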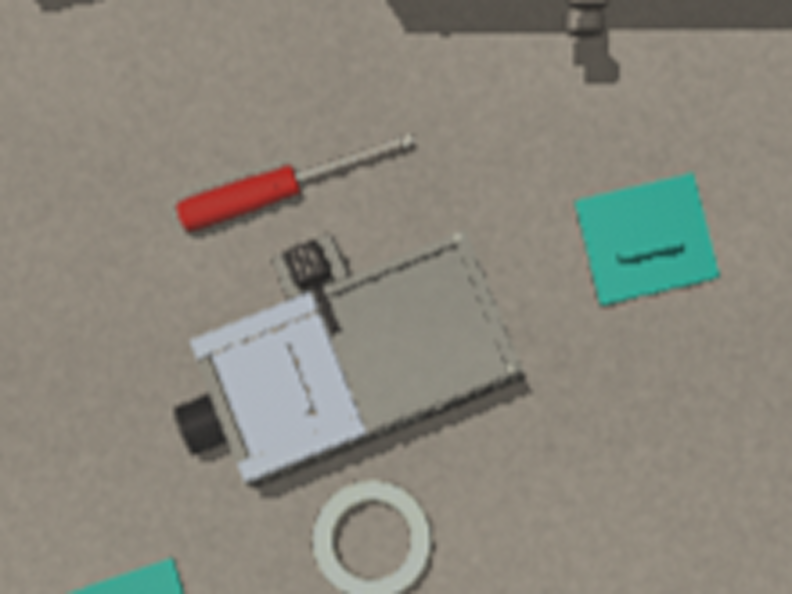

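View pics/s1c.png

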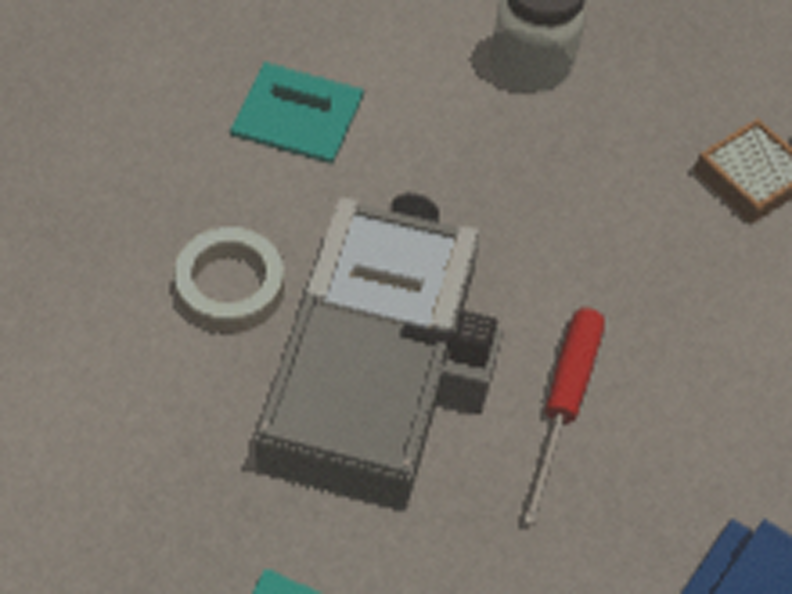

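View pics/t1.png

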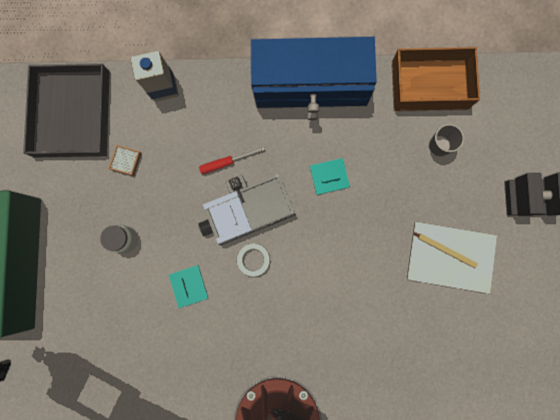

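The top view shows the case centred at about (247,209). The hose is at the lower left (205,228), so case +x points right and slightly up, and the tab is at (235,182). Turquoise decoys sit at (330,176) and (188,286), the tape at (254,260) and the screwdriver at (232,162). Next I'll fit the case pose to landmarks from both views and check it with an overlay.

```bash
cat > fit.py <<'E'
from station import *
import cv2,numpy as np
from scipy.optimize import least_squares
K={c:get_calibration(c) for c in("top","scene")}
def proj(c,X):
    k=K[c];p=np.atleast_2d(X)@np.array(k["R"]).T+np.array(k["t"])
    return np.c_[k["fx"]*p[:,0]/p[:,2]+k["cx"],k["fy"]*p[:,1]/p[:,2]+k["cy"]]
def w(p,X):
    X=np.atleast_2d(X).astype(float);c,s=np.cos(p[2]),np.sin(p[2])
    return np.c_[p[0]+c*X[:,0]-s*X[:,1],p[1]+s*X[:,0]+c*X[:,1],X[:,2]]
E
cat > a.py <<'E'
from fit import *
off={"top":(150,110),"scene":(200,110)}
L={"top":[((458,240),(105,55,57.5)),((520,375),(105,-55,57.5)),((365,432),(-13,-45,56)),((306,258),(-7,71,78)),((301,380),(-43,0,71))],
"scene":[((262,435),(105,-55,57.5)),((410,470),(105,55,57.5)),((403,508),(105,55,0)),((248,470),(105,-55,0)),((478,326),(-7,71,78)),((386,274),(-43,0,71))]}
def res(p):
    r=[]
    for c,l in L.items():
        for q,X in l: r.append(proj(c,w(p,X))[0]-((np.array(q)+.5)/3.6-.5+off[c]))
    return np.ravel(r)
s=least_squares(res,[590,80,np.radians(-70)],loss="soft_l1")
print(s.x[:2],np.degrees(s.x[2]));print(np.round(res(s.x).reshape(-1,2),1).tolist())
np.save("pose.npy",s.x);p=s.x
boxes=[(-105,105,-55,55,0,57.5),(-93,-13,-45,45,50,56),(-46,-40,-25,25,56,71),(-20,6,58,84,60,78),(-105,105,-55,55,0,50)]
out=[]
for n,c in(("t1","top"),("s1","scene")):
    a=cv2.imread(f"pics/{n}.png");x,y=off[c];a=cv2.resize(a[y:y+165,x:x+220],None,fx=3.6,fy=3.6)
    for x0,x1,y0,y1,z0,z1 in boxes[:4]:
        for z in(z0,z1):
            q=((proj(c,w(p,[(x0,y0,z),(x1,y0,z),(x1,y1,z),(x0,y1,z)]))-off[c]+.5)*3.6-.5).astype(int)
            cv2.polylines(a,[q],True,(0,0,255) if z==z1 else (0,255,255),1)
    out.append(a[100:500,150:550])
cv2.imwrite("pics/ov.png",np.hstack(out))
E
python3 a.py
```

```text
[524.51123603  64.60103231] -68.31393464372063
[[1.7, -2.9], [1.2, -0.4], [-0.9, -1.8], [-0.5, 1.9], [-1.6, 0.2], [-2.7, -0.6], [-0.2, 0.9], [0.2, 0.3], [1.8, -0.0], [-1.5, 0.0], [-0.1, -1.9]]
```

View pics/ov.png

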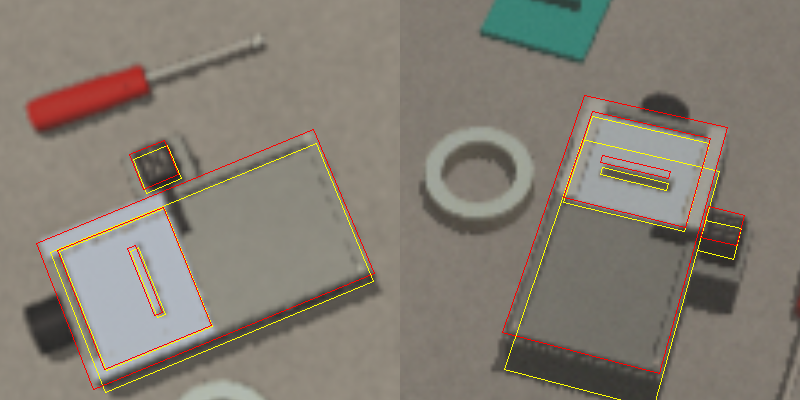

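```bash
python3 -c "
import cv2,numpy as np
o=[]
for n,(x,y) in (('t1',(195,170)),('s1',(262,160))):
    a=cv2.imread(f'pics/{n}.png')[y:y+100,x:x+66 if n=='x' else x+105]
    a=cv2.resize(a,None,fx=6 if 0 else 3.8,fy=3.8,interpolation=cv2.INTER_LANCZOS4);o.append(cv2.convertScaleAbs(a,alpha=1.7,beta=-60))
cv2.imwrite('pics/z.png',np.hstack(o))
"
```

```text
(no output)
```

View pics/z.png

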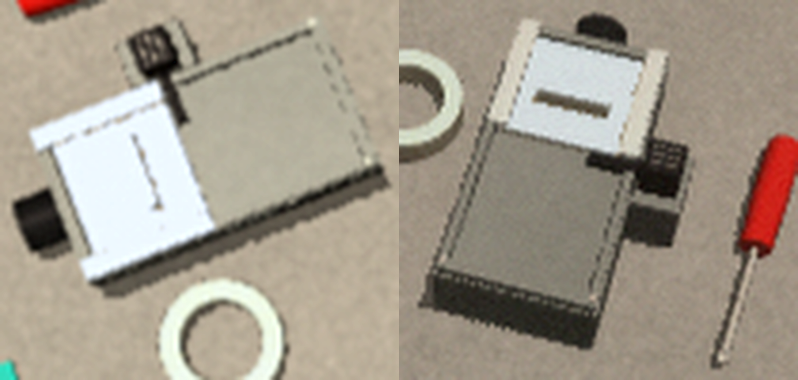

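The enlarged view shows that the dark lines are inner faces: the +y rail's inner face and the rib's +x face. I'll correct those landmarks and refit.

```bash
cat > b.py <<'E'
from fit import *
off={"top":((195,170),0),"scene":((262,160),399)}
L={"top":[((313,23),(95,47,57.5)),((368,162),(95,-47,57.5)),((214,227),(-13,-45,56)),((153,50),(-7,71,78)),((147,172),(-40,0,63.5)),((383,182),(105,-55,0))],
"scene":[((432,267),(105,-55,57.5)),((597,306),(105,55,57.5)),((592,345),(105,55,0)),((424,303),(105,-55,0)),((663,150),(-7,71,78)),((572,104),(-40,0,63.5))]}
def res(p):
    r=[]
    for c,l in L.items():
        o,d=off[c]
        for q,X in l: r.append(proj(c,w(p,X))[0]-((np.array(q)-[d,0]+.5)/3.8-.5+o))
    return np.ravel(r)
for sub in(None,"top","scene"):
    S=L;L={k:v for k,v in S.items() if sub in(None,k)}
    s=least_squares(res,[525,65,np.radians(-68)],loss="soft_l1")
    print(sub,s.x[:2].round(1),np.degrees(s.x[2]).round(2),np.round(res(s.x).reshape(-1,2),1).tolist());L=S
    if sub is None: np.save("pose.npy",s.x)
p=np.load("pose.npy");print("tab",w(p,(-7,71,78)),"rib",w(p,(-46,0,63.5)))
for c in K: print(c,"tab",proj(c,w(p,(-7,71,78))))
yaw=np.degrees(p[2])
for X in((-7,71,110),(-60,0,60),(35,0,60)):
  for y in(yaw+90,yaw-90,yaw,yaw+180):
    print(X,round(y),np.round(solve_ik(w(p,X)[0].tolist(),[180,0,y]),0) if solve_ik(w(p,X)[0].tolist(),[180,0,y]) is not None else None)
E
python3 b.py
```

```text
None [524.5  64.3] -68.45 [[-0.7, 2.2], [-1.0, -0.1], [-0.7, -1.5], [-0.6, 0.4], [-0.1, 0.3], [-0.2, -1.8], [-0.8, -0.0], [-0.6, 1.0], [-0.8, 0.7], [2.0, 0.8], [-0.3, 1.2], [-0.9, -0.5]]
top [524.4  63. ] -68.92 [[0.0, 2.4], [-0.5, 0.2], [-0.4, -1.4], [0.1, 0.3], [0.4, 0.1], [0.3, -1.4]]
scene [524.2  66.3] -68.23 [[-0.2, -0.5], [-0.0, 0.4], [-0.3, 0.0], [2.5, 0.3], [0.1, 0.6], [-0.6, -1.1]]
tab [[587.94469654  96.88563913  78.        ]] rib [[507.58181859 107.07425276  63.5       ]]
top tab [[234.31103264 183.21807626]]
scene tab [[330.82587194 200.35341029]]
(-7, 71, 110) 22 [  3.  16. 102.  -0.  62. -19.]
(-7, 71, 110) -158 None
(-7, 71, 110) -68 [  3.  16. 102.  -0.  62.  71.]
(-7, 71, 110) 112 [   3.   16.  102.    0.   62. -109.]
(-60, 0, 60) 22 [  6.  12. 114.  -0.  54. -16.]
(-60, 0, 60) -158 None
(-60, 0, 60) -68 [  6.  12. 114.  -0.  54.  74.]
(-60, 0, 60) 112 [   6.   12.  114.   -0.   54. -106.]
(35, 0, 60) 22 [ -4.  14. 111.  -0.  55. -26.]
(35, 0, 60) -158 None
(35, 0, 60) -68 [ -4.  14. 111.  -0.  55.  64.]
(35, 0, 60) 112 [  -4.   14.  111.    0.   55. -116.]
```

```bash
cat > c.py <<'E'
from fit import *
p=np.load("pose.npy");A=[180,0,np.degrees(p[2])+90]
P=lambda x,y,z:w(p,(x,y,z))[0].tolist()
grip(0);goto(P(-7,72,230),A);move_l(P(-7,72,92),speed=100)
o=get_obs();print(o["t"],o["tcp_pos"],o["grip_width"],o["wrist_force"])
r=[]
for n in("top","scene"):
    a=get_image(n);u,v=proj(n,P(-7,71,78))[0].astype(int)
    r.append(cv2.resize(a[v-50:v+50,u-50:u+50,::-1],(400,400),interpolation=cv2.INTER_CUBIC))
cv2.imwrite("pics/ap.png",np.hstack(r))
E
python3 c.py
```

```text
4.925 [589.66633041  97.30274405  92.97965859] -0.003943876877223662 [-0.26680739  0.23095654 -0.00402235]
```

View pics/ap.png

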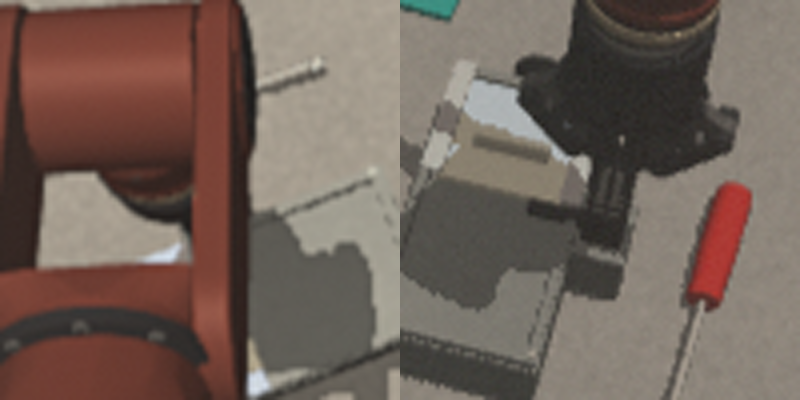

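In the scene half, the closed fingertips (about 610,175) stand right above the tab (610,215). The top view is blocked by the arm. I'll press now while watching the force.

```bash
cat > d.py <<'E'
from fit import *
p=np.load("pose.npy")
P=lambda x,y,z:w(p,(x,y,z))[0].tolist()
move_l(P(-7,72,82),speed=60)
for z in np.arange(80,63.5,-1):
    move_l(P(-7,72,z),speed=20);o=get_obs();f=o["wrist_force"]
    print(z,o["tcp_pos"].round(1) if hasattr(o["tcp_pos"],"round") else o["tcp_pos"],np.round(f,1))
    if abs(f[2])>15: break
wait(.2);print(get_obs()["t"])
E
python3 d.py
```

```text
80.0 [588.8  97.2  79.9] [0.  0.4 0.8]
79.0 [588.9  97.2  79. ] [ 0.5 -0.4  0.6]
78.0 [588.9  97.3  78. ] [-0.5 -0.3 -0.4]
77.0 [589.   97.2  77.3] [0.2 0.3 2.7]
76.0 [589.   97.3  76.1] [ 0.4 -0.   2.5]
75.0 [589.   97.2  74.9] [-0.3  0.6  2.1]
74.0 [589.   97.2  73.9] [ 1.2 -0.4  1.2]
73.0 [589.   97.2  72.9] [ 0.6 -0.   1.2]
72.0 [589.   97.3  71.9] [ 0.1 -0.1  2.4]
71.0 [589.   97.2  70.9] [-0.6  0.   2.5]
70.0 [589.   97.3  69.9] [0.7 0.6 1.6]
69.0 [589.   97.2  68.9] [0.9 0.3 1.6]
68.0 [588.9  97.3  68.1] [-0.6  0.2  3.3]
67.0 [589.   97.3  68. ] [-1.1 -0.2  7.6]
66.0 [589.1  97.3  68. ] [-3.5  0.  11.9]
65.0 [589.1  97.3  67.9] [-5.5 -0.3 15.7]
9.5417
```

The tab contacted at about 77.5 mm and hit its stop at 68 mm, which matches the spec. Next is the push.

```bash
cat > e.py <<'E'
from fit import *
p=np.load("pose.npy")
P=lambda x,y,z:w(p,(x,y,z))[0].tolist()
move_l(P(-7,72,110),speed=80);move_l(P(-70,0,110),speed=120)
move_l(P(-70,0,62),speed=60);o=get_obs();print("down",o["t"],np.round(o["tcp_pos"],1),np.round(o["wrist_force"],1))
d=np.array([np.cos(p[2]),np.sin(p[2]),0])
for x in np.r_[-66:-50:2,-48:30:6,31]:
    move_l(P(x,0,62),speed=30);o=get_obs();f=np.array(o["wrist_force"])
    print(x,round(float(f@d),1),f.round(1))
    if f@d<-9: print("STOP");break
print(get_obs()["t"])
E
python3 e.py
```

```text
down 12.1583 [499.2 129.5  62.3] [-0.3  0.5  0.3]
-66 0.4 [ 0.4 -0.3  0.8]
-64 0.5 [ 0.4 -0.3  0.1]
-62 -0.2 [ 0.6  0.4 -0.8]
-60 0.2 [-0.3 -0.3 -0.1]
-58 0.8 [ 0.1 -0.8  0.3]
-56 0.3 [ 0.3 -0.2  0.2]
-54 -0.7 [-0.3  0.7 -0.6]
-52 0.7 [-0.  -0.8 -1.1]
-48 -0.1 [0.4 0.2 1.4]
-42 0.8 [ 0.  -0.9 -0.2]
-36 -1.1 [-0.8  0.9 -0.1]
-30 -0.6 [0.8 1.  0.5]
-24 0.0 [0.7 0.2 0.1]
-18 -0.2 [0.7 0.5 0.1]
-12 -0.3 [0.5 0.5 0.1]
-6 0.7 [-0.1 -0.7  0.2]
0 -0.5 [0.3 0.6 0.2]
6 0.8 [ 0.2 -0.8  0.2]
12 -0.3 [-0.   0.3 -1. ]
18 -0.2 [ 0.5  0.4 -1.1]
24 -0.7 [-0.1  0.7  0.1]
31 -0.4 [-0.2  0.3  0.2]
19.0583
```

Forces stayed in the noise, so I'll back off, clear the hand and look.

```bash
cat > f.py <<'E'
from fit import *
p=np.load("pose.npy")
P=lambda x,y,z:w(p,(x,y,z))[0].tolist()
move_l(P(20,0,62),speed=40);move_l(P(20,0,230),speed=120)
q=get_obs()["joint_pos"];move_j([50]+list(q[1:]))
print(get_obs()["t"],get_obs()["tcp_pos"])
r=[]
for n in("top","scene"):
    a=get_image(n)[:,:,::-1].copy();cv2.imwrite(f"pics/{n}2.png",a)
    print(n,[(round(d["score"],2),np.round(d["extent"]).tolist()) for d in spot_in("lid",n)])
    u,v=proj(n,P(0,0,50))[0].astype(int);a=cv2.resize(a[v-50:v+50,u-50:u+50],(400,400),interpolation=cv2.INTER_CUBIC)
    for z,b in((56,(-5,75,-45,45)),):   # lid expected at x=35
        X=[P(x,y,z) for x,y in((b[0],b[2]),(b[1],b[2]),(b[1],b[3]),(b[0],b[3]))]
        cv2.polylines(a,[((proj(n,np.array(X))-[u-50,v-50])*4).astype(int)],True,(0,0,255),1)
    r.append(a)
cv2.imwrite("pics/end.png",np.hstack(r))
E
python3 f.py
```

```text
22.7583 [286.85434806 449.39223912 228.83903919]
top [(0.94, [260.0, 203.0, 36.0, 46.0]), (0.93, [187.0, 285.0, 35.0, 39.0]), (0.69, [329.0, 175.0, 39.0, 34.0])]
scene [(0.82, [279.0, 291.0, 44.0, 41.0]), (0.81, [282.0, 140.0, 34.0, 26.0])]
```

View pics/end.png

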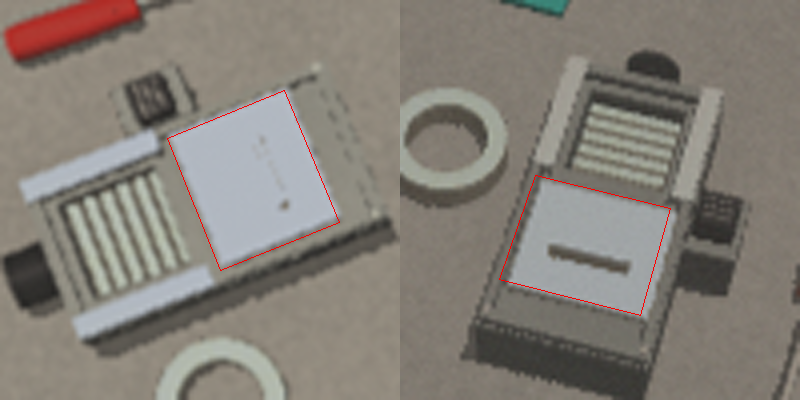

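The lid lies within 1–2 mm of the predicted outline for x = 35 mm in both views. The filter slats are fully exposed, the tab is low, and the tape and screwdriver haven't moved.

```bash
python3 -c "
from station import *
print(get_obs()['wrist_force'],get_obs()['t']);sign_off()"
```

```text
[-0.5197904  -0.11746127 -0.43130139] 22.9583
the job is handed in; nothing more can be done
```

The filter case is open and the job is handed in at about 23 s of the 42 s allowed; sign-off reports no verdict.

**What I did:** I found the case pose from landmarks in both cameras; the separate fits differed by about 3 mm and 0.7°. With closed fingertips I pressed the snap tab from 78 mm down to its stop at 68 mm, with about 16 N at the stop. Then I pushed the lid by its rib about 88 mm along the guides, backed off, raised the hand and swung it clear.

**Last checks:**
- **Lid:** it lies on the deck about 35 mm to +x of the case's centre, within 1–2 mm of the predicted outline in both views. It looks flat and square between the rails.
- **Opening and tab:** the filter opening is fully uncovered and the tab looks down.
- **Other things:** tape roll and screwdriver looked undisturbed. I did not check the pencil, cup, jar and spare filter again, but the hand worked only at the case.
- **Hand:** the wrist force is at noise level, so the hand is touching nothing.

**What disagreed or went unconfirmed:**
- The lid network missed the real lid in the last scene picture, though it found it in the top view.
- The push force stayed within sensor noise (about 1 N), so only the final pictures confirm that the lid moved.

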